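# Close the bench drain port with its cam-arm coupling

## Task

Close the bonding bench's tank port: take the blue blind coupling by its stub, push it fully home on the grooved adaptor with the blue collar before letting go, with both its brass cam arms still up. Then swing the two cam arms down as far as they go, one after the other. Leave the orange spare coupling where it stands.

Things in the scene. Friction and masses are not known exactly. Their poses are not given: they have to be found in the camera images.
- coupling: Blind camlock coupling, upright, 0.5 kg: aluminium cup, mouth down, blue band, blue round stub on top to hold it by, two brass cam arms. Origin: centre of the mouth (underside), z up. Cup 42 mm high, 62 mm across (72 in the lowest 12 mm), bore 48 mm, 38 mm deep. Stub 32 mm in diameter, 42 to 82 mm above the origin. Cam arms stick out along its +y (cam_a) and -y (cam_b).
- cam_a (a joint): Cam arm on the coupling's +y side, a flat bar 18 x 6 mm; pivot at y = 34 mm, 30 mm above the coupling's origin; reaches 90 mm. 0 rad = level, positive = down; stops -0.45 and 0.85. Starts raised, -0.35 to -0.1. Stays where left (0.05 N m): shut fingertips pushed straight down on it 80 mm from the coupling's axis (2 N) take it to its stop, where they stand 40 to 50 mm below the pivot.
- cam_b (a joint): The same for the cam arm on the coupling's -y side: pivot at y = -34 mm, 30 mm above the coupling's origin.
- adaptor: Fixed bench fitting, upright: white base plate 110 x 110 x 12 mm, steel pipe, blue collar 76 mm across with its top 70 mm above the origin, and on it the grooved steel spigot, 44.4 mm in diameter, nose tapered to 26 mm, top at 104 mm. Origin: centre of the underside; z up. Fully home, the coupling's mouth rests on the collar (its origin 70 mm above this one); any yaw will do.
- spare: Spare coupling of the same shape and size but with an orange band and stub, arms out; origin as for the coupling. Not to be used or moved.
Things that resemble listed ones, but are neither listed nor needed, are in the scene too. There is more than one size of the adaptor; the job needs the middle-sized.

How it is judged:
By the outcome, as a careful person would: the job done as asked, in the order asked, and still so for the second after the job is handed in, with the robot touching nothing.
It also fails if it takes over 64 s, if anything falls off the work surface, if the arm or the gripper's body presses on something with over 40 N, if the wrist force passes 120 N, or if a joint passes its speed limit or range.

## Robot

A 6-joint arm with a two-finger parallel gripper is mounted at the origin on the work surface. World frame = base frame: x ahead of the robot, y to its left, z up, the work surface at z = 0. Lengths are in mm, angles in rad, forces in N, time in s.
With the tool pointing down it reaches from about 350 to 850 mm from the base axis. Payload 8.1 kg.
Tool frame: the origin (TCP) lies midway between the tips of the shut fingers; the grasp point (between the pads) lies 19 mm behind it; z points along the fingers, y is the line along which they close (so a half turn about z gives the same grasp; the last joint's range is limited). The gripper opens to 85 mm and grips with 20 to 120 N. Pads are 22 mm wide; open, the fingers measure 114 mm over their backs; the gripper's body (76 mm by 85 mm) begins 54 mm behind the grasp point. The pads swing forward as they close: fully open they stand 13 mm farther back than shut.
Start: joints at [-1.304, 0.13, 1.488, -0, 1.523, -0.085], TCP at [206.773, -563.25, 231.292] pointing down, gripper open.
Joint ranges: [-2.96, 2.96], [-0.89, 2.26], [0.02, 2.5], [-1.34, 4.48], [0, 2.73], [-2.66, 2.66]. Speed limits (rad/s): [2.39, 2.39, 2.79, 3.14, 3.14, 3.14].

## Interface

Orientations are given as a unit quaternion [w, x, y, z].
In Python, from cell import robot gives the robot as it stands.
- The arm moves only by the shell command python3 -m creep 'ROWS' [FORCE]. ROWS is a JSON object of lists of equal length, an entry for each row: "fingers": the opening, from -1 (shut) to 1 (fully open), so that 0 is half open; "linear": the shift along the tool's x, y, z in cm, a list of three; "delta_rot": the turn, a rotation vector about the tool's x, y, z in rad, a list of three. A call has exactly 10 rows; each row is the pose to reach, as a shift and turn from the pose commanded when the call began, along the tool's axes at that moment; what a row does not reach only later rows make up. A row lasts 1/12 s, in which the tool goes at most 41.7 mm and 7.16 degrees, less where a joint would pass 70% of its speed; a pose out of reach is approached as far as the arm can. A call with a gripper value outside its range is refused whole. The fingers move at their own pace and stop on an object; FORCE is the grip in N (left out, the last holds). Time passes only in rows, so rows that repeat a pose let the fingers close, or fill a call up. It gives the time, the measured TCP pose, the force, the opening and the grip force at its end, in the units of the state.
- robot.state(): the state, without advancing time (a new reading comes with each control period).
- robot.snapshot(name): name is "side" or "top"; returns a dict with "img" (420x560x3 uint8, red, green, blue), "z_map" (420x560 float32, mm along the optical axis (not along the pixel's ray), 0 where there is no reading), "intrinsics" (3x3 intrinsics, pixels), "distortion" ([k1, k2, p1, p2, k3] as OpenCV has them; the pictures are not rectified), "rvec" (rotation vector, rad) and "tvec" (3), from world to camera coordinates, as OpenCV has them. Camera axes: x right, y down, z forward; pixel columns grow to the right and rows downward; lengths in mm; the calibration is good to about 2 mm. A picture is of the moment at which its call begins.
- robot.job_done(): hands the job in; it is judged then, once.
Trained networks look in a picture, given as the dict that the camera call returned (one of the last four; its "shot" number tells which), for a name from the list of things; names that differ only in an ending like _2 or _b are one class to them, and where a whole thing is asked for, a point or a joint stands for the part that bears it (a point fixed in the world has none). Each returns a list of dicts, best first, with "conf" (0 to 1); they miss things now and then, are a little off and sometimes report something else, mostly with a low value. They report only what shows in the picture. A call takes as long as a camera call. They do not tell look-alikes from the thing itself.
- robot.recognise(picture, thing): "uv" ([column, row] in pixels, amid what is visible of it).
The state is a dict: "clock": time; "qpos": joint angles; "qvel": joint speeds; "joint_torque": joint torques, N m; "tcp_pos": TCP position; "ee_rot": TCP orientation; "wrist_force": force on the tool from outside, world axes, zero at the start; "torque": the same for the moment, N m; "grip_width": finger opening in mm; "grip_force": force on a finger pad.
Only numpy, scipy, OpenCV 4.12 (cv2) and the standard library are available. Lean on these libraries where they do the work, as an engineer would, in place of code of your own. Each camera call takes 0.05 s, during which the arm holds its last target. There are 200 camera calls.

## Working session

There is one attempt and no reset: what is moved stays moved. The work goes in short steps, Python scripts to look and compute and a shell command to move; the robot and the scene stay as the last step left them, time stands still between calls to the robot, and variables do not carry over. Pictures are saved under pics/ and viewed, at most 10 in all, crops included, and the job is handed in when it is done.

```bash
mkdir -p pics; ls
cat > h.py <<'E'
import numpy as np, cv2
from cell import robot
from scipy.spatial.transform import Rotation as R
def cloud(p):
    K,d=np.array(p["intrinsics"],float),np.array(p["distortion"],float)
    h,w=p["z_map"].shape
    uv=np.stack(np.meshgrid(np.arange(w),np.arange(h)),-1).reshape(-1,1,2).astype(float)
    n=cv2.undistortPoints(uv,K,d).reshape(-1,2)
    z=p["z_map"].reshape(-1,1)
    c=np.hstack([n*z,z])
    Rm=cv2.Rodrigues(np.array(p["rvec"],float))[0]
    W=(c-np.array(p["tvec"],float).reshape(1,3))@Rm
    W[z[:,0]<=0]=np.nan
    return W.reshape(h,w,3)
def save(p,name,crop=None,s=1):
    im=p["img"][...,::-1]
    if crop: im=im[crop[1]:crop[3],crop[0]:crop[2]]
    cv2.imwrite("pics/"+name,cv2.resize(im,None,fx=s,fy=s,interpolation=cv2.INTER_CUBIC))
def totool(world_mm):
    s=robot.state(); q=s["ee_rot"]
    return R.from_quat([q[1],q[2],q[3],q[0]]).inv().apply(np.array(world_mm)-s["tcp_pos"])/10
E
python3 - <<'E'
from h import *
for n in("top","side"):
    p=robot.snapshot(n); save(p,n+"0.png"); np.savez("/tmp/"+n+"0.npz",img=p["img"],W=cloud(p))
    W=cloud(p)
    for t in("coupling","adaptor","cam_a","spare"):
        for d in robot.recognise(p,t):
            u,v=np.round(d["uv"]).astype(int); print(n,t,d["conf"],u,v,W[min(v,419),min(u,559)].round())
s=robot.state();print(s)
E
```

```text
pics
top coupling 0.93 133 234 [475. 364.  54.]
top adaptor 0.83 272 140 [703.  48.  45.]
top adaptor 0.74 276 202 [549.  34.  97.]
top adaptor 0.57 318 292 [360. -56. 151.]
top cam_a 0.84 156 227 [493. 313.  43.]
top spare 0.8 448 255 [ 440. -351.   72.]
side coupling 0.86 233 291 [453. 404.  43.]
side adaptor 0.89 231 196 [721.  56.  27.]
side adaptor 0.83 365 210 [331. -43.  42.]
side adaptor 0.74 276 208 [559.  59.  35.]
side cam_a 0.87 222 309 [445. 454.  38.]
side cam_a 0.62 238 254 [518. 297.  46.]
side spare 0.74 373 160 [ 427. -364.   42.]
{'clock': 0.5, 'qpos': array([-1.30437711e+00,  1.30434596e-01,  1.48824536e+00, -3.91934138e-05,
        1.52295866e+00, -8.54324712e-02]), 'qvel': array([ 0.00060928,  0.00017553, -0.00057591,  0.00058157, -0.00027496,
        0.00034624]), 'joint_torque': array([-7.05432813e-04, -5.68713427e+01, -5.00361443e+01, -3.06036709e-04,
        2.93052944e-03, -3.06757772e-05]), 'tcp_pos': array([ 206.76982701, -563.24057115,  231.24659616]), 'ee_rot': array([-2.11215211e-05,  9.84564756e-01,  1.75020688e-01, -2.15712806e-05]), 'wrist_force': array([ 0.20509965, -0.28186118, -0.23236957]), 'torque': array([-0.04530159,  0.04740723,  0.05062777]), 'grip_force': 0.0, 'grip_width': 85.5718669607373}
```

View pics/top0.png

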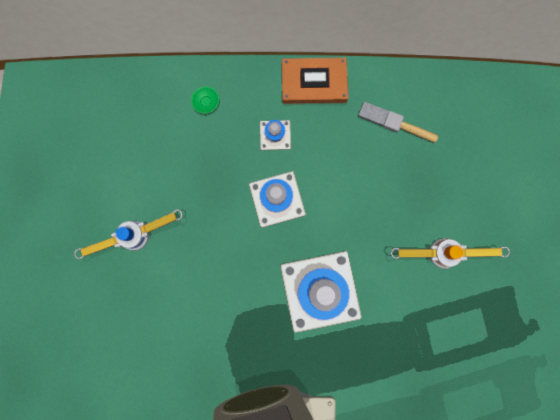

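View pics/side0.png

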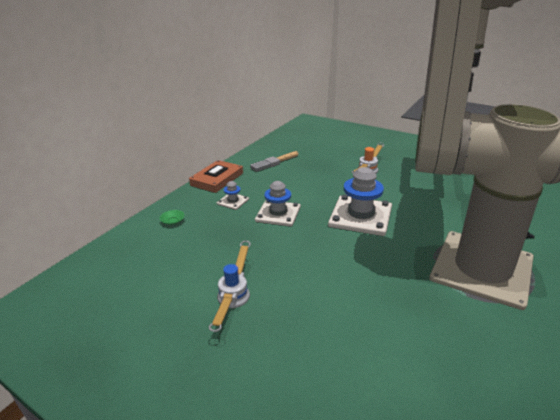

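The top view shows the blue coupling at (130,235) with its stub at (125,234), the middle adaptor at (276,196) and the spare at (450,253). The side view agrees. Next I measure the stub, the arm direction and the spigot, and check them against the given sizes.

Run:
```python
from h import *
for n,boxc,boxa in(("top",(70,200,190,265),(245,165,310,230)),("side",(200,230,260,340),(250,170,305,228))):
    f=np.load(f"/tmp/{n}0.npz"); W=f["W"]; hsv=cv2.cvtColor(f["img"],cv2.COLOR_RGB2HSV).astype(int)
    blue=(abs(hsv[...,0]-110)<14)&(hsv[...,1]>150)&(hsv[...,2]>60)
    brass=(abs(hsv[...,0]-20)<8)&(hsv[...,1]>120)
    def sel(m,b,lo,hi):
        M=np.zeros_like(m); M[b[1]:b[3],b[0]:b[2]]=1
        return W[m&M&(W[...,2]>lo)&(W[...,2]<hi)]
    def desc(t,P):
        if len(P)==0: print(n,t,0);return
        q=np.percentile(P,[1,99],axis=0); c=cv2.minEnclosingCircle(P[:,:2].astype(np.float32))
        print(n,t,len(P),"med",np.median(P,0).round(1),"lo",q[0].round(1),"hi",q[1].round(1),"circ",np.round(c[0],1),round(c[1],1))
    al=np.ones_like(blue)
    desc("stub top",sel(blue,boxc,77,90)); desc("stub",sel(blue,boxc,50,90))
    P=sel(brass,boxc,20,120); desc("brass",P)
    if len(P):
        c=np.mean(P[:,:2],0); v=np.linalg.svd(P[:,:2]-c)[2][0]; print(n,"arm dir deg",np.degrees(np.arctan2(v[1],v[0])).round(1),"mean",c.round(1))
        t=(P[:,:2]-c)@v
        for s in(-1,1):
            e=P[(s*t>75)]; print("  end",np.median(e,0).round(1),(s*t).max().round(1))
    desc("spig top",sel(al,boxa,99,110)); desc("spig",sel(al,boxa,76,110)); desc("collar",sel(blue,boxa,64,76))
    desc("plate",sel(al,boxa,8,18))
    f2=sel(al,(430,235,470,272) if n=="top" else (355,145,385,175),77,90); desc("spare top",f2)
```

```text
top stub top 142 med [474.4 377.5  82.8] lo [460.8 363.7  77.7] hi [487.7 393.8  86.5] circ [476.4 378.7] 16.3
top stub 178 med [474.1 374.3  82. ] lo [460.8 363.1  56.8] hi [487.7 393.8  86.5] circ [475.7 378.8] 16.4
top brass 537 med [480.7 353.2  40.7] lo [425.  268.4  32.3] hi [522.8 491.9  55.5] circ [476.1 381.3] 121.3
top arm dir deg 111.9 mean [473.8 380.3]
  end [511.2 288.4  49.6] 121.3
  end [437.  470.9  41.2] 121.3
top spig top 216 med [567.3  35.8 103.2] lo [550.2  18.5  99.1] hi [585.6  51.4 107.8] circ [567.   34.5] 21.4
top spig 333 med [565.9  35.7 101.1] lo [546.7  14.3  79.3] hi [588.4  55.8 107.6] circ [568.   35.1] 22.3
top collar 422 med [561.8  34.1  70.5] lo [534.2   1.   66.3] hi [602.7  68.6  74.3] circ [568.6  34.7] 36.2
top plate 1122 med [550.3  30.7  12.4] lo [505.6 -25.8   8.5] hi [629.3  97.1  17.6] circ [567.7  35.8] 75.2
top spare top 155 med [ 446.6 -363.4   83.1] lo [ 433.3 -379.    78.3] hi [ 460.9 -349.3   87. ] circ [ 446.9 -364.9] 16.2
side stub top 116 med [471.5 384.5  81.3] lo [457.8 368.3  77.4] hi [486.1 397.6  84.3] circ [473.5 382.2] 17
[... 188 characters left out ...]
  53.1] circ [473.6 383.6] 122.8
side arm dir deg 111.9 mean [465.4 397.7]
  end [505.2 299.6  46.5] 138.9
  end [431.5 481.7  41. ] 106.7
side spig top 62 med [564.6  41.2 102.8] lo [550.4  27.2  99.1] hi [580.6  54.6 104.6] circ [566.   39.1] 17.3
side spig 185 med [560.   48.1  95.6] lo [546.   25.5  76.8] hi [583.1  60.3 104.4] circ [566.3  38.8] 23.4
side collar 161 med [552.1  53.1  68.8] lo [529.8   3.7  64.4] hi [603.   75.3  72.1] circ [566.1  38.6] 39.5
side plate 566 med [551.7  58.7  11.2] lo [505.1 -19.9   8.2] hi [626.1 100.   17.2] circ [636.3 -39.1] 178.3
side spare top 39 med [ 443.1 -360.3   81.6] lo [ 428.3 -378.9   78.4] hi [ 458.6 -346.8   83.6] circ [ 444.5 -363.1] 17.4
```

Sizes check out: the collar is about 76 mm across and the spigot top is at 103 mm. The coupling is at about (475, 380.5) with its arms along 111.9°, and the adaptor is at about (567, 37). First I head over with a CCW turn, so the fingers close across the arms.

```bash
python3 -m creep '{"fingers":[1,1,1,1,1,1,1,1,1,1],"linear":[[3,-2.65,-0.2],[6,-5.3,-0.4],[9,-7.95,-0.6],[12,-10.6,-0.8],[15,-13.25,-1],[18,-15.9,-1.2],[21,-18.55,-1.4],[24,-21.2,-1.6],[27,-23.85,-1.8],[30,-26.5,-2]],"delta_rot":[[0,0,-0.1],[0,0,-0.2],[0,0,-0.3],[0,0,-0.4],[0,0,-0.5],[0,0,-0.6],[0,0,-0.7],[0,0,-0.8],[0,0,-0.9],[0,0,-1.0]]}' 60
python3 - <<'E'
from h import *
print(totool([475,150,240]),totool([475,380.5,150]));s=robot.state();print(s["tcp_pos"],s["qpos"],R.from_quat(np.roll(s["ee_rot"],-1)).as_matrix().round(3))
E
```

```text
clock: 1.33
tcp_pos: [397.6, -209.3, 251.8]
ee_rot: [0.0, 0.779, 0.627, 0.0]
wrist_force: [0.7, -0.7, 0.1]
grip_width: 85.6
grip_force: 0.0
[36.7585871  -0.08364777  1.16264599] [59.28441629 -4.99520103 10.14964569]
[ 397.61961953 -209.34548494  251.76205692] [-5.98825137e-01 -2.97203365e-01  1.85510022e+00  2.24131858e-05
  1.58266274e+00 -3.84481719e-01] [[ 0.213  0.977  0.001]
 [ 0.977 -0.213 -0.001]
 [-0.     0.001 -1.   ]]
```

```bash
python3 -m creep '{"fingers":[1,1,1,1,1,1,1,1,1,1],"linear":[[3.8,0,0],[7.6,0,0.1],[11.4,0,0.2],[15.2,0,0.3],[19,0,0.4],[22.8,0,0.5],[26.6,0,0.6],[30.4,0,0.8],[34.2,0,1],[38,0,1.2]],"delta_rot":[[0,0,-0.06],[0,0,-0.12],[0,0,-0.18],[0,0,-0.24],[0,0,-0.3],[0,0,-0.36],[0,0,-0.42],[0,0,-0.48],[0,0,-0.54],[0,0,-0.6]]}'
python3 - <<'E'
from h import *
print(totool([475,380.5,140]));s=robot.state();print(s["qpos"].round(2),R.from_quat(np.roll(s["ee_rot"],-1)).as_matrix().round(3))
E
```

```text
clock: 2.17
tcp_pos: [479.7, 161.9, 239.5]
ee_rot: [0.0, 0.559, 0.829, 0.0]
wrist_force: [0.4, 0.2, 0.3]
grip_width: 85.9
grip_force: 0.0
[20.44527509  7.7452089   9.95637219]
[ 0.22 -0.13  1.73 -0.    1.54 -0.16] [[-0.375  0.927  0.001]
 [ 0.927  0.375  0.   ]
 [-0.     0.001 -1.   ]]
```

```bash
python3 -m creep '{"fingers":[1,1,1,1,1,1,1,1,1,1],"linear":[[2.3,0.86,0.8],[4.6,1.72,1.6],[6.9,2.6,2.5],[9.2,3.4,3.4],[11.5,4.3,4.4],[13.8,5.2,5.5],[16.1,6,6.6],[18.3,6.9,7.7],[20.4,7.75,8.8],[20.4,7.75,9.9]],"delta_rot":[[0,0,0],[0,0,0],[0,0,0],[0,0,0],[0,0,0],[0,0,0],[0,0,0],[0,0,0],[0,0,0],[0,0,0]]}'
python3 - <<'E'
from h import *
print(totool([475,380.5,46]))
p=robot.snapshot("side"); save(p,"hover.png",(170,180,300,350),3)
E
```

```text
clock: 3.0
tcp_pos: [475.1, 381.6, 139.9]
ee_rot: [-0.0, 0.559, 0.829, 0.001]
wrist_force: [1.0, -0.7, 0.3]
grip_width: 85.5
grip_force: 0.0
[-0.11589743 -0.0635854   9.38762283]
```

View pics/hover.png

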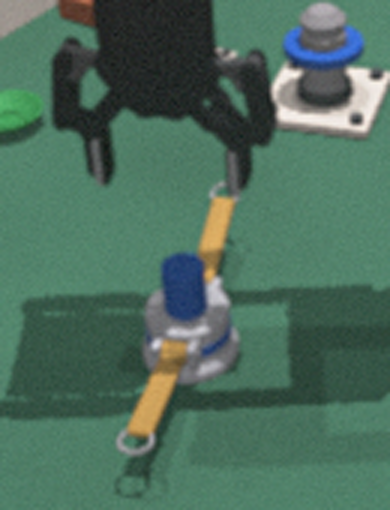

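The open fingers (crop 100,180 and 235,185) straddle the stub (183,285) across the arms, as intended. I descend and grip.

```bash
python3 -m creep '{"fingers":[1,1,1,1,1,1,1,1,1,1],"linear":[[0,0,1.2],[0,0,2.4],[0,0,3.6],[0,0,4.8],[0,0,6],[0,0,7.2],[0,0,8.2],[0,0,8.9],[0,0,9.3],[0,0,9.3]],"delta_rot":[[0,0,0],[0,0,0],[0,0,0],[0,0,0],[0,0,0],[0,0,0],[0,0,0],[0,0,0],[0,0,0],[0,0,0]]}'
python3 -m creep '{"fingers":[-1,-1,-1,-1,-1,-1,-1,-1,-1,-1],"linear":[[0,0,0],[0,0,0],[0,0,0],[0,0,0],[0,0,0],[0,0,0],[0,0,0],[0,0,0],[0,0,0],[0,0,0]],"delta_rot":[[0,0,0],[0,0,0],[0,0,0],[0,0,0],[0,0,0],[0,0,0],[0,0,0],[0,0,0],[0,0,0],[0,0,0]]}' 90
```

```text
clock: 3.88
tcp_pos: [475.1, 377.6, 46.1]
ee_rot: [-0.0, 0.56, 0.828, -0.001]
wrist_force: [0.2, 0.4, -0.8]
grip_width: 85.4
grip_force: 0.0
clock: 4.72
tcp_pos: [476.3, 378.4, 48.2]
ee_rot: [0.0, 0.56, 0.828, 0.001]
wrist_force: [-1.5, -1.5, 6.1]
grip_width: 29.9
grip_force: 88.7
```

```bash
python3 -m creep '{"fingers":[-1,-1,-1,-1,-1,-1,-1,-1,-1,-1],"linear":[[0,0,-0.7],[0,0,-2],[0,0,-3.5],[0,0,-5],[0,0,-7],[0,0,-9],[0,0,-11],[0,0,-12.5],[0,0,-13.5],[0,0,-13.5]],"delta_rot":[[0,0,0],[0,0,0],[0,0,0],[0,0,0],[0,0,0],[0,0,0],[0,0,0],[0,0,0],[0,0,0],[0,0,0]]}'
python3 - <<'E'
from h import *
p=robot.snapshot("side"); save(p,"lift.png",(170,130,350,320),3)
s=robot.state(); print(totool([567,37,s["tcp_pos"][2]]), s["qpos"].round(2))
E
```

```text
clock: 5.55
tcp_pos: [476.8, 378.8, 185.6]
ee_rot: [0.001, 0.56, 0.828, 0.002]
wrist_force: [0.5, 0.9, -3.8]
grip_width: 30.1
grip_force: 89.6
[-3.50625562e+01 -4.26617403e+00 -2.52048763e-02] [0.59 0.18 1.53 0.   1.44 0.21]
```

View pics/lift.png

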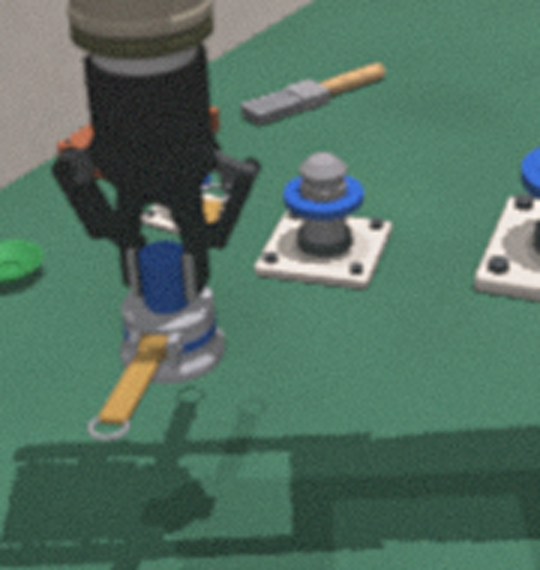

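The coupling hangs upright in the fingers, stub at crop (160,275), arms up. Now over the adaptor.

```bash
python3 -m creep '{"fingers":[-1,-1,-1,-1,-1,-1,-1,-1,-1,-1],"linear":[[-2,-0.2,0],[-5.5,-0.7,0],[-9.4,-1.1,0],[-13.3,-1.6,0],[-17.2,-2.1,0],[-21.1,-2.6,0],[-25,-3,0],[-28.9,-3.5,0],[-32.5,-4,0],[-35.1,-4.3,0]],"delta_rot":[[0,0,0],[0,0,0],[0,0,0],[0,0,0],[0,0,0],[0,0,0],[0,0,0],[0,0,0],[0,0,0],[0,0,0]]}'
python3 - <<'E'
from h import *
s=robot.state();print(s["tcp_pos"],totool([567,37,130]))
for n in("side","top"):
    p=robot.snapshot(n); W=cloud(p); np.savez(f"/tmp/{n}1.npz",img=p["img"],W=W)
    M=np.zeros(W.shape[:2],bool); M[100:260,180:380]=1
    hsv=cv2.cvtColor(p["img"],cv2.COLOR_RGB2HSV).astype(int)
    b=M&(abs(hsv[...,0]-110)<14)&(hsv[...,1]>150)&(hsv[...,2]>50)
    g=M&(hsv[...,1]<60)
    near=(np.hypot(W[...,0]-567,W[...,1]-37)<60)
    for z0 in range(60,230,10):
        m=M&near&(W[...,2]>=z0)&(W[...,2]<z0+10)&((hsv[...,1]<60)&(hsv[...,2]>60)|b)
        P=W[m]
        if len(P)>8: q=np.percentile(P,[2,98],axis=0); print(n,z0,len(P),q[0,:2].round(),q[1,:2].round(),"blue",b[m].sum())
save(robot.snapshot("side"),"over.png",(200,80,350,240),4)
E
```

```text
clock: 6.43
tcp_pos: [565.5, 32.9, 180.3]
ee_rot: [-0.001, 0.561, 0.828, -0.001]
wrist_force: [-0.0, -0.5, -4.6]
grip_width: 30.3
grip_force: 89.8
[565.50758327  32.91068848 180.33726885] [0.32317073 0.30531952 5.03291613]
side 60 115 [530.   4.] [593.  74.] blue 112
side 70 70 [536.  13.] [599.  68.] blue 26
side 80 40 [548.  34.] [581.  58.] blue 0
side 90 68 [546.  26.] [580.  60.] blue 0
side 100 47 [552.  26.] [578.  54.] blue 0
side 130 47 [528.  31.] [590.  71.] blue 0
side 140 69 [529.  22.] [591.  70.] blue 0
side 150 17 [531.  44.] [576.  75.] blue 3
side 160 61 [533.  33.] [583.  80.] blue 0
side 170 125 [533.  16.] [590.  70.] blue 6
side 180 45 [541.  33.] [581.  53.] blue 28
side 190 53 [539.  31.] [581.  54.] blue 27
side 200 51 [542.  31.] [588.  54.] blue 28
side 210 51 [542.  29.] [580.  53.] blue 34
top 60 18 [531.  30.] [541.  57.] blue 12
top 70 29 [533.  27.] [546.  64.] blue 23
top 140 46 [531.  -3.] [561.  53.] blue 0
top 150 13 [534.  -1.] [559.  64.] blue 0
top 160 36 [536.  -9.] [569.  73.] blue 0
top 170 165 [535.  -9.] [569.  72.] blue 0
```

View pics/over.png

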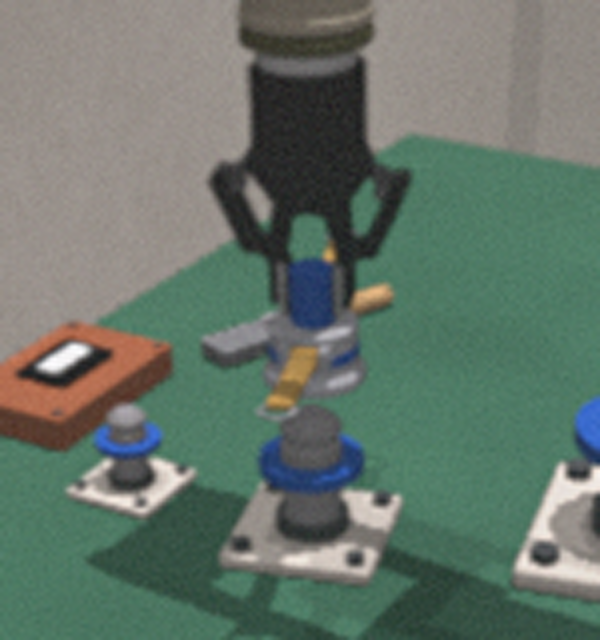

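The coupling (crop 315,340) is above the adaptor (310,430) with both arms up. I fit circles in the side image to get the remaining offset.

```bash
cat > fit.py <<'E'
from h import *
from scipy.optimize import least_squares
def fitc(P,r):
    f=lambda c:np.hypot(P[:,0]-c[0],P[:,1]-c[1])-r
    s=least_squares(f,P[:,:2].mean(0)+[8,-8],loss="soft_l1",f_scale=2); return s.x.round(1),len(P),np.abs(s.fun).mean().round(1)
E
python3 - <<'E'
from fit import *
s=robot.state();print(s["tcp_pos"])
f=np.load("/tmp/side1.npz"); W=f["W"]; hsv=cv2.cvtColor(f["img"],cv2.COLOR_RGB2HSV).astype(int)
b=(abs(hsv[...,0]-110)<14)&(hsv[...,1]>150)&(hsv[...,2]>50)
g=(hsv[...,1]<60)&(hsv[...,2]>60)
near=np.hypot(W[...,0]-565,W[...,1]-37)<50
Z=W[...,2]
S=lambda m,a,c:W[m&near&(Z>a)&(Z<c)]
print("stub",fitc(S(b,183,213),16)); print("flange",fitc(S(g,131,142),36)); print("spigot",fitc(S(g,78,92),22.2)); 
P=S(b,62,69); print("collar side",fitc(P[np.hypot(P[:,0]-566,P[:,1]-38.6)>34],38))
P=S(b,214,230); print("stub top",np.median(P,0) if len(P) else 0)
f=np.load("/tmp/side0.npz"); W=f["W"]; Z=W[...,2]; near=np.hypot(W[...,0]-565,W[...,1]-37)<50
hsv=cv2.cvtColor(f["img"],cv2.COLOR_RGB2HSV).astype(int);g=(hsv[...,1]<60)&(hsv[...,2]>60)
print("spigot0",fitc(S(g,78,92),22.2))
E
```

```text
[565.57685271  34.0861407  180.39628749]
stub (array([564.2,  35.9]), 82, np.float64(1.1))
flange (array([564.1,  35.8]), 73, np.float64(1.5))
spigot (array([569.6,  33.9]), 61, np.float64(2.1))
collar side (array([568.2,  36.6]), 37, np.float64(1.2))
stub top [561.4867336   43.10207997 214.58325616]
spigot0 (array([569.9,  33.9]), 60, np.float64(2.1))
```

```bash
python3 -m creep '{"fingers":[-1,-1,-1,-1,-1,-1,-1,-1,-1,-1],"linear":[[0,0.3,0],[0,0.3,0.7],[0,0.3,1.4],[0,0.3,2.1],[0,0.3,2.7],[0,0.3,3.2],[0,0.3,3.7],[0,0.3,4.1],[0,0.3,4.5],[0,0.3,4.5]],"delta_rot":[[0,0,0],[0,0,0],[0,0,0],[0,0,0],[0,0,0],[0,0,0],[0,0,0],[0,0,0],[0,0,0],[0,0,0]]}' 110
```

```text
clock: 7.42
tcp_pos: [568.6, 37.3, 136.2]
ee_rot: [-0.001, 0.56, 0.828, -0.0]
wrist_force: [0.2, -0.6, -4.9]
grip_width: 29.8
grip_force: 109.0
```

```bash
python3 -m creep '{"fingers":[-1,-1,-1,-1,-1,-1,-1,-1,-1,-1],"linear":[[0,0,0.2],[0,0,0.4],[0,0,0.6],[0,0,0.8],[0,0,1],[0,0,1.2],[0,0,1.4],[0,0,1.6],[0,0,1.7],[0,0,1.7]],"delta_rot":[[0,0,0],[0,0,0],[0,0,0],[0,0,0],[0,0,0],[0,0,0],[0,0,0],[0,0,0],[0,0,0],[0,0,0]]}'
```

```text
clock: 8.25
tcp_pos: [569.1, 37.0, 120.1]
ee_rot: [0.0, 0.56, 0.828, -0.0]
wrist_force: [0.9, -1.8, -6.0]
grip_width: 29.9
grip_force: 109.0
```

```bash
python3 -m creep '{"fingers":[-1,-1,-1,-1,-1,-1,-1,-1,-1,-1],"linear":[[0,0,0.1],[0,0,0.2],[0,0,0.3],[0,0,0.3],[0,0,0.4],[0,0,0.4],[0,0,0.5],[0,0,0.5],[0,0,0.5],[0,0,0.5]],"delta_rot":[[0,0,0],[0,0,0],[0,0,0],[0,0,0],[0,0,0],[0,0,0],[0,0,0],[0,0,0],[0,0,0],[0,0,0]]}'
```

```text
clock: 9.08
tcp_pos: [569.6, 36.8, 118.2]
ee_rot: [0.001, 0.56, 0.828, 0.0]
wrist_force: [-10.3, -4.7, 17.0]
grip_width: 29.5
grip_force: 111.4
```

```bash
python3 -m creep '{"fingers":[-1,-1,-1,-1,-1,-1,-1,-1,-1,-1],"linear":[[0,0,0.1],[0,0,0.2],[0,0,0.3],[0,0,0.4],[0,0,0.4],[0,0,0.4],[0,0,0.4],[0,0,0.4],[0,0,0.4],[0,0,0.4]],"delta_rot":[[0,0,0],[0,0,0],[0,0,0],[0,0,0],[0,0,0],[0,0,0],[0,0,0],[0,0,0],[0,0,0],[0,0,0]]}' 120
python3 - <<'E'
from fit import *
p=robot.snapshot("side"); W=cloud(p); save(p,"home.png",(210,100,340,240),4)
hsv=cv2.cvtColor(p["img"],cv2.COLOR_RGB2HSV).astype(int)
b=(abs(hsv[...,0]-110)<14)&(hsv[...,1]>150)&(hsv[...,2]>50)
near=np.hypot(W[...,0]-567,W[...,1]-37)<26
m=b&near&(W[...,2]>120); print("stub z pct",np.percentile(W[m][:,2],[2,50,90,98]).round(1),m.sum())
E
```

```text
clock: 9.92
tcp_pos: [569.9, 36.7, 118.0]
ee_rot: [0.001, 0.56, 0.828, 0.0]
wrist_force: [-26.6, -5.1, 45.5]
grip_width: 29.8
grip_force: 118.7
stub z pct [121.3 141.8 152.4 153. ] 108
```

View pics/home.png

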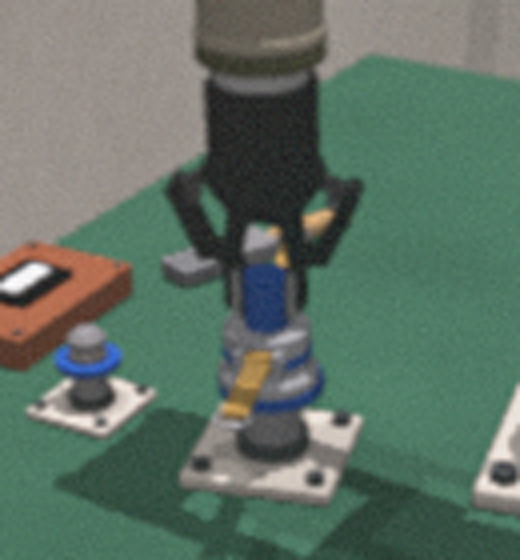

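Stub top is at about 153 mm (home gives 152), the flange sits on the blue collar (crop 270,395), and the force rises with no travel, so it is home. I ease the push, then release and rise.

```bash
python3 -m creep '{"fingers":[-1,-1,-1,0,0.5,1,1,1,1,1],"linear":[[0,-0.1,-0.2],[0,-0.1,-0.5],[0,-0.1,-0.5],[0,-0.1,-0.5],[0,-0.1,-0.5],[0,-0.1,-0.5],[0,-0.1,-0.5],[0,-0.1,-0.5],[0,-0.1,-0.5],[0,-0.1,-0.5]],"delta_rot":[[0,0,0],[0,0,0],[0,0,0],[0,0,0],[0,0,0],[0,0,0],[0,0,0],[0,0,0],[0,0,0],[0,0,0]]}'
python3 -m creep '{"fingers":[1,1,1,1,1,1,1,1,1,1],"linear":[[0,0,-0.5],[0,0,-1.5],[0,0,-3],[0,0,-5],[0,0,-7],[0,0,-9],[0,0,-11],[0,0,-12],[0,0,-12],[0,0,-12]],"delta_rot":[[0,0,0],[0,0,0],[0,0,0],[0,0,0],[0,0,0],[0,0,0],[0,0,0],[0,0,0],[0,0,0],[0,0,0]]}'
python3 - <<'E'
from fit import *
for n in("side","top"):
    p=robot.snapshot(n); W=cloud(p); hsv=cv2.cvtColor(p["img"],cv2.COLOR_RGB2HSV).astype(int)
    b=(abs(hsv[...,0]-110)<14)&(hsv[...,1]>150)&(hsv[...,2]>50); Z=W[...,2]
    near=np.hypot(W[...,0]-567,W[...,1]-37)<28
    m=b&near&(Z>120)
    if m.sum()>10: print(n,"stub top",np.percentile(W[m][:,2],[50,95]).round(1),fitc(W[m&(Z<148)],16) if n=="side" else np.median(W[m],0))
    br=(abs(hsv[...,0]-20)<8)&(hsv[...,1]>120)&(np.hypot(W[...,0]-567,W[...,1]-37)<130)&(Z>60)
    P=W[br]; v=np.array([-.375,.927]); t=(P[:,:2]-[567,37])@v
    for s in(-1,1):
        e=P[(s*t>40)&(s*t<112)]; tt=(s*t)[(s*t>40)&(s*t<112)]
        if len(e)>10: k=np.polyfit(tt,e[:,2],1); print(n,s,len(e),"slope rad",-np.arctan(k[0]).round(2),"z@80",np.polyval(k,80).round(1),"lat",np.median((e[:,:2]-[567,37])@[.927,.375]).round(1), "max t",tt.max().round())
print(robot.state()["tcp_pos"],totool([567-30,37+74,240]))
E
```

```text
clock: 10.8
tcp_pos: [568.1, 37.0, 116.1]
ee_rot: [-0.0, 0.56, 0.828, -0.0]
wrist_force: [0.2, -0.2, 0.3]
grip_width: 85.6
grip_force: 0.0
clock: 11.63
tcp_pos: [568.6, 36.9, 236.9]
ee_rot: [0.001, 0.56, 0.828, 0.0]
wrist_force: [0.1, 0.3, -1.4]
grip_width: 85.5
grip_force: 0.0
side stub top [142.9 152.8] (array([567.7,  40.3]), 70, np.float64(1.5))
side -1 39 slope rad -0.21 z@80 114.9 lat -0.2 max t 112.0
side 1 67 slope rad -0.01 z@80 114.7 lat 0.2 max t 111.0
top -1 70 slope rad -0.24 z@80 116.2 lat 1.5 max t 112.0
top 1 265 slope rad -0.1 z@80 108.9 lat 1.2 max t 112.0
[567.47036194  36.94641815 234.75825117] [ 8.00783238 -0.07590178 -0.51708632]
```

Released and home. Both arms are still up (slopes about -0.1 and -0.22 rad). Next I shut the fingers and go over cam_a, 80 mm out.

```bash
python3 -m creep '{"fingers":[-1,-1,-1,-1,-1,-1,-1,-1,-1,-1],"linear":[[2,0,0],[4,0,0],[6,0,0],[8,0,0],[8,0,1.5],[8,0,3.5],[8,0,5.5],[8,0,7.5],[8,0,9],[8,0,9.5]],"delta_rot":[[0,0,0],[0,0,0],[0,0,0],[0,0,0],[0,0,0],[0,0,0],[0,0,0],[0,0,0],[0,0,0],[0,0,0]]}' 40
python3 -m creep '{"fingers":[-1,-1,-1,-1,-1,-1,-1,-1,-1,-1],"linear":[[0,0,0.8],[0,0,1.6],[0,0,2.4],[0,0,3.2],[0,0,4],[0,0,4.8],[0,0,5.6],[0,0,6.4],[0,0,7],[0,0,7.2]],"delta_rot":[[0,0,0],[0,0,0],[0,0,0],[0,0,0],[0,0,0],[0,0,0],[0,0,0],[0,0,0],[0,0,0],[0,0,0]]}'
```

```text
clock: 12.57
tcp_pos: [535.4, 110.9, 136.4]
ee_rot: [-0.003, 0.56, 0.828, -0.002]
wrist_force: [-0.1, -0.0, -1.6]
grip_width: 0.2
grip_force: 0.0
clock: 13.4
tcp_pos: [537.6, 111.1, 67.8]
ee_rot: [-0.001, 0.56, 0.828, -0.001]
wrist_force: [0.7, -0.3, 0.7]
grip_width: 0.0
grip_force: 0.4
```

```bash
python3 -m creep '{"fingers":[-1,-1,-1,-1,-1,-1,-1,-1,-1,-1],"linear":[[0,0,0.2],[0,0,0.4],[0,0,0.6],[0,0,0.8],[0,0,1],[0,0,1.1],[0,0,1.2],[0,0,1.3],[0,0,1.3],[0,0,1.3]],"delta_rot":[[0,0,0],[0,0,0],[0,0,0],[0,0,0],[0,0,0],[0,0,0],[0,0,0],[0,0,0],[0,0,0],[0,0,0]]}'
```

```text
clock: 14.23
tcp_pos: [539.9, 111.9, 58.0]
ee_rot: [0.001, 0.56, 0.828, 0.001]
wrist_force: [0.6, 2.9, 6.7]
grip_width: 0.1
grip_force: 3.0
```

```bash
python3 -m creep '{"fingers":[-1,-1,-1,-1,-1,-1,-1,-1,-1,-1],"linear":[[0,0,0.1],[0,0,0.2],[0,0,0.3],[0,0,0.3],[0,0,0.3],[0,0,0.3],[0,0,0.3],[0,0,0.3],[0,0,0.3],[0,0,0.3]],"delta_rot":[[0,0,0],[0,0,0],[0,0,0],[0,0,0],[0,0,0],[0,0,0],[0,0,0],[0,0,0],[0,0,0],[0,0,0]]}'
python3 - <<'E'
from h import *
p=robot.snapshot("side"); save(p,"cam_a.png",(200,100,340,240),4)
E
```

```text
clock: 15.07
tcp_pos: [539.9, 111.9, 54.9]
ee_rot: [0.001, 0.56, 0.828, 0.001]
wrist_force: [-0.3, 2.6, 6.2]
grip_width: -0.1
grip_force: 3.0
```

View pics/cam_a.png

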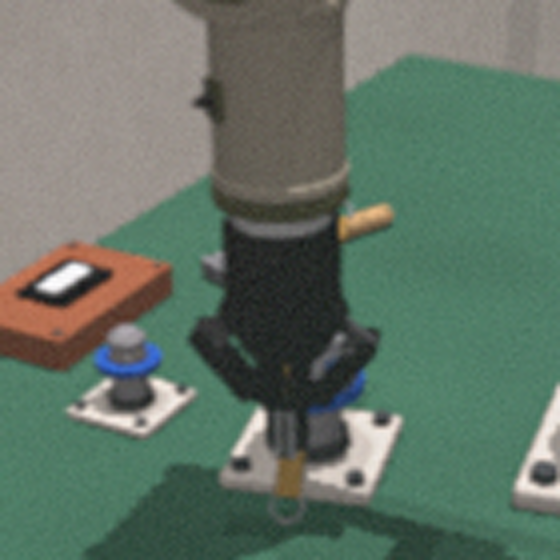

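The fingertips (crop 285,450) are on the arm, which is steeply down. Force is steady, so it is not yet at the stop.

```bash
python3 -m creep '{"fingers":[-1,-1,-1,-1,-1,-1,-1,-1,-1,-1],"linear":[[0,0,0.1],[0,0,0.2],[0,0,0.3],[0,0,0.4],[0,0,0.4],[0,0,0.4],[0,0,0.4],[0,0,0.4],[0,0,0.4],[0,0,0.4]],"delta_rot":[[0,0,0],[0,0,0],[0,0,0],[0,0,0],[0,0,0],[0,0,0],[0,0,0],[0,0,0],[0,0,0],[0,0,0]]}'
```

```text
clock: 15.95
tcp_pos: [539.6, 111.9, 50.6]
ee_rot: [0.001, 0.56, 0.828, 0.001]
wrist_force: [0.4, 2.2, 5.2]
grip_width: 0.4
grip_force: 2.5
```

```bash
python3 -m creep '{"fingers":[-1,-1,-1,-1,-1,-1,-1,-1,-1,-1],"linear":[[0,0,0.1],[0,0,0.2],[0,0,0.3],[0,0,0.4],[0,0,0.4],[0,0,0.4],[0,0,0.4],[0,0,0.4],[0,0,0.4],[0,0,0.4]],"delta_rot":[[0,0,0],[0,0,0],[0,0,0],[0,0,0],[0,0,0],[0,0,0],[0,0,0],[0,0,0],[0,0,0],[0,0,0]]}'
python3 - <<'E'
from h import *
p=robot.snapshot("side"); W=cloud(p); hsv=cv2.cvtColor(p["img"],cv2.COLOR_RGB2HSV).astype(int)
br=(abs(hsv[...,0]-20)<9)&(hsv[...,1]>110)&(np.hypot(W[...,0]-567,W[...,1]-37)<130)&(W[...,2]<130)
P=W[br]; t=(P[:,:2]-[567.5,37])@[-.375,.927]; e=P[(t>30)]; tt=t[t>30]
k=np.polyfit(tt,e[:,2],1); print(len(e),"angle",-np.arctan(k[0]),"range t",tt.min(),tt.max(), "z",e[:,2].min(),e[:,2].max())
h=P[tt.size and t<-30]; print(len(h), h[:,2].mean() if len(h) else 0)
E
```

```text
clock: 16.78
tcp_pos: [538.5, 111.2, 45.3]
ee_rot: [0.0, 0.56, 0.828, 0.0]
wrist_force: [0.6, 2.7, 4.2]
grip_width: -0.3
grip_force: 1.6
31 angle 0.8319100923598166 range t 74.85181644210786 87.33838068165886 z 18.9484056913837 36.00504660337882
0 0
```

The tip is at 55 mm below the pivot, deeper than the 40–50 mm given, so pressing past the stop may be tipping the coupling. I lift off and look.

```bash
python3 -m creep '{"fingers":[-1,-1,-1,-1,-1,-1,-1,-1,-1,-1],"linear":[[0,0,-0.5],[0,0,-1],[0,0,-2],[0,0,-4],[0,0,-7],[0,0,-10],[0,0,-13],[0,0,-16],[0,0,-19],[0,0,-20]],"delta_rot":[[0,0,0],[0,0,0],[0,0,0],[0,0,0],[0,0,0],[0,0,0],[0,0,0],[0,0,0],[0,0,0],[0,0,0]]}'
cat > chk.py <<'E'
from fit import *
v=np.array([-.375,.927])
for n in("side","top"):
    p=robot.snapshot(n); W=cloud(p); hsv=cv2.cvtColor(p["img"],cv2.COLOR_RGB2HSV).astype(int); Z=W[...,2]
    b=(abs(hsv[...,0]-110)<14)&(hsv[...,1]>150)&(hsv[...,2]>50)
    rr=np.hypot(W[...,0]-567.5,W[...,1]-37); m=b&(rr<30)&(Z>115)
    if n=="side":
        save(p,"chk.png",(200,100,340,240),4)
        for a,c in((115,128),(128,140),(140,150)):
            q=m&(Z>a)&(Z<c)
            if q.sum()>8: print("stub axis z",a,fitc(W[q],16))
    if m.sum(): print(n,"stub top z95",np.percentile(W[m][:,2],95).round(1))
    P=W[(abs(hsv[...,0]-20)<9)&(hsv[...,1]>110)&(rr<130)&(Z>8)&(Z<160)]; t=(P[:,:2]-[567.5,37])@v
    for s in(1,-1):
        k=s*t>42; e,tt=P[k],(s*t)[k]
        if k.sum()>12: f=np.polyfit(tt,e[:,2],1); print(n,"cam_a" if s>0 else "cam_b",k.sum(),"angle",-np.arctan(f[0]).round(2),"z@70",np.polyval(f,70).round(1),"t",tt.min().round(),tt.max().round())
E
python3 chk.py
```

```text
clock: 17.67
tcp_pos: [540.4, 110.9, 251.7]
ee_rot: [0.003, 0.561, 0.828, 0.002]
wrist_force: [0.8, 0.2, 0.8]
grip_width: 0.0
grip_force: 0.0
stub axis z 115 (array([571. ,  34.2]), 22, np.float64(1.1))
stub axis z 128 (array([570.7,  34.2]), 30, np.float64(1.9))
stub axis z 140 (array([569.7,  33.1]), 30, np.float64(1.7))
side stub top z95 152.8
side cam_a 146 angle 0.83 z@70 60.5 t 42.0 94.0
side cam_b 38 angle -0.21 z@70 110.7 t 77.0 121.0
top stub top z95 155.4
top cam_b 315 angle -0.22 z@70 111.6 t 42.0 125.0
```

View pics/chk.png

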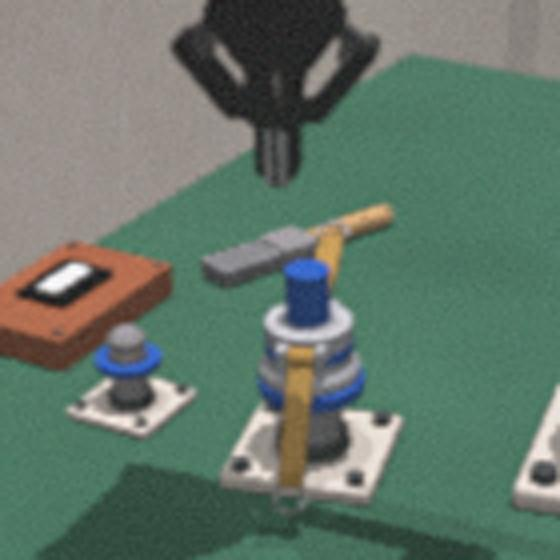

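Stub is upright with its top at 152.8 mm (home), cam_a at 0.83 rad (stop 0.85), and cam_b still up at -0.21. Now cam_b, stopping near the first sign of the stop.

```bash
python3 -m creep '{"fingers":[-1,-1,-1,-1,-1,-1,-1,-1,-1,-1],"linear":[[-3,0,0],[-6,0,0],[-9,0,0],[-12,0,0],[-15,0,0],[-16,0,2],[-16,0,5],[-16,0,8],[-16,0,10.5],[-16,0,11]],"delta_rot":[[0,0,0],[0,0,0],[0,0,0],[0,0,0],[0,0,0],[0,0,0],[0,0,0],[0,0,0],[0,0,0],[0,0,0]]}'
python3 -m creep '{"fingers":[-1,-1,-1,-1,-1,-1,-1,-1,-1,-1],"linear":[[0,0,0.8],[0,0,1.6],[0,0,2.4],[0,0,3.2],[0,0,4],[0,0,4.8],[0,0,5.6],[0,0,6.4],[0,0,7.2],[0,0,7.2]],"delta_rot":[[0,0,0],[0,0,0],[0,0,0],[0,0,0],[0,0,0],[0,0,0],[0,0,0],[0,0,0],[0,0,0],[0,0,0]]}'
```

```text
clock: 18.6
tcp_pos: [592.9, -37.1, 127.0]
ee_rot: [-0.005, 0.561, 0.828, -0.003]
wrist_force: [-1.4, -0.3, 0.1]
grip_width: -0.1
grip_force: 0.0
clock: 19.43
tcp_pos: [597.4, -37.5, 61.6]
ee_rot: [-0.0, 0.56, 0.828, -0.0]
wrist_force: [1.2, -2.4, 2.1]
grip_width: 0.0
grip_force: 2.0
```

```bash
python3 -m creep '{"fingers":[-1,-1,-1,-1,-1,-1,-1,-1,-1,-1],"linear":[[0,0,0.1],[0,0,0.2],[0,0,0.3],[0,0,0.4],[0,0,0.5],[0,0,0.5],[0,0,0.5],[0,0,0.5],[0,0,0.5],[0,0,0.5]],"delta_rot":[[0,0,0],[0,0,0],[0,0,0],[0,0,0],[0,0,0],[0,0,0],[0,0,0],[0,0,0],[0,0,0],[0,0,0]]}'
```

```text
clock: 20.27
tcp_pos: [598.5, -37.6, 58.9]
ee_rot: [0.001, 0.56, 0.828, 0.0]
wrist_force: [0.8, -1.4, 4.5]
grip_width: -0.1
grip_force: 2.7
```

```bash
python3 -m creep '{"fingers":[-1,-1,-1,-1,-1,-1,-1,-1,-1,-1],"linear":[[0,0,0.1],[0,0,0.2],[0,0,0.3],[0,0,0.4],[0,0,0.4],[0,0,0.4],[0,0,0.4],[0,0,0.4],[0,0,0.4],[0,0,0.4]],"delta_rot":[[0,0,0],[0,0,0],[0,0,0],[0,0,0],[0,0,0],[0,0,0],[0,0,0],[0,0,0],[0,0,0],[0,0,0]]}'
```

```text
clock: 21.1
tcp_pos: [598.8, -37.7, 55.1]
ee_rot: [0.001, 0.56, 0.828, 0.0]
wrist_force: [1.9, -2.3, 6.0]
grip_width: 0.1
grip_force: 3.0
```

```bash
python3 -m creep '{"fingers":[-1,-1,-1,-1,-1,-1,-1,-1,-1,-1],"linear":[[0,0,0.1],[0,0,0.2],[0,0,0.3],[0,0,0.4],[0,0,0.4],[0,0,0.4],[0,0,0.4],[0,0,0.4],[0,0,0.4],[0,0,0.4]],"delta_rot":[[0,0,0],[0,0,0],[0,0,0],[0,0,0],[0,0,0],[0,0,0],[0,0,0],[0,0,0],[0,0,0],[0,0,0]]}'; python3 chk.py
```

```text
clock: 21.93
tcp_pos: [597.8, -37.3, 50.1]
ee_rot: [-0.0, 0.56, 0.828, -0.0]
wrist_force: [2.5, -2.3, 2.2]
grip_width: -0.4
grip_force: 1.8
stub axis z 128 (array([576.8,  17.1]), 47, np.float64(1.7))
stub axis z 140 (array([578.3,  14. ]), 36, np.float64(1.7))
side stub top z95 160.9
side cam_a 128 angle 0.52 z@70 93.1 t 43.0 98.0
top stub top z95 164.0
top cam_a 187 angle 0.53 z@70 93.5 t 42.0 95.0
```

The coupling is tipping, so cam_b is at its stop. I back off slowly so it settles back home.

```bash
python3 -m creep '{"fingers":[-1,-1,-1,-1,-1,-1,-1,-1,-1,-1],"linear":[[0,0,-0.2],[0,0,-0.4],[0,0,-0.7],[0,0,-1],[0,0,-1.4],[0,0,-1.8],[0,0,-2.4],[0,0,-3],[0,0,-4],[0,0,-5]],"delta_rot":[[0,0,0],[0,0,0],[0,0,0],[0,0,0],[0,0,0],[0,0,0],[0,0,0],[0,0,0],[0,0,0],[0,0,0]]}'
python3 -m creep '{"fingers":[-1,-1,-1,-1,-1,-1,-1,-1,-1,-1],"linear":[[0,0,-2],[0,0,-4],[0,0,-7],[0,0,-10],[0,0,-13],[0,0,-16],[0,0,-16],[0,0,-16],[0,0,-16],[0,0,-16]],"delta_rot":[[0,0,0],[0,0,0],[0,0,0],[0,0,0],[0,0,0],[0,0,0],[0,0,0],[0,0,0],[0,0,0],[0,0,0]]}'; python3 chk.py
```

```text
clock: 22.87
tcp_pos: [597.6, -37.1, 100.9]
ee_rot: [-0.0, 0.56, 0.828, -0.0]
wrist_force: [-0.8, 0.8, -0.8]
grip_width: -0.2
grip_force: 0.0
clock: 23.7
tcp_pos: [597.2, -37.2, 259.0]
ee_rot: [-0.001, 0.56, 0.828, -0.0]
wrist_force: [0.3, -0.0, -0.0]
grip_width: -0.1
grip_force: 0.0
stub axis z 115 (array([568.7,  37.9]), 27, np.float64(1.4))
stub axis z 128 (array([567.8,  38.9]), 28, np.float64(1.2))
stub axis z 140 (array([568.8,  38.7]), 33, np.float64(1.3))
side stub top z95 152.8
side cam_a 172 angle 0.86 z@70 65.8 t 42.0 97.0
top stub top z95 155.9
top cam_b 150 angle 0.85 z@70 64.0 t 42.0 94.0
```

View pics/chk.png

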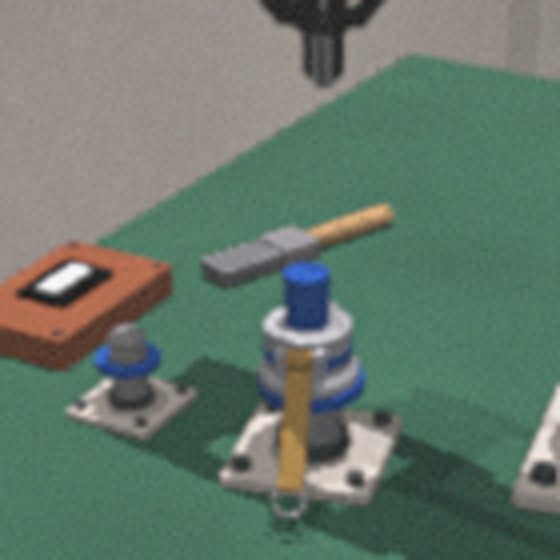

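The coupling is upright and home: stub at crop (305,295), top at 152.8 mm. cam_a is at 0.86 rad, cam_b at 0.85 rad, and the gripper is clear. Handing in.

```bash
python3 -c "
from cell import robot
print(robot.job_done())"
```

```text
the job is handed in; nothing more can be done
None
```

The blue coupling is fully home on the middle adaptor and both cam arms are down at their stops (measured 0.86 and 0.85 rad); pressing past the stop on cam_b, and probably on cam_a, tipped the coupling, but it settled back upright and home, the orange spare was not touched, and the job is handed in at about 24 s.

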